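# Top up the spice rack and press its handle home

### The arm

A 7-joint arm with a two-finger parallel gripper is mounted at the origin on the work surface. World frame = base frame: x ahead of the robot, y to its left, z up, the work surface at z = 0. Lengths are in m, angles in rad, forces in N, time in s.
With the tool pointing down it reaches from about 0.4 to 0.875 m from the base axis. Payload 19.3 kg.
Tool frame: the origin (TCP) lies midway between the tips of the shut fingers; the grasp point (between the pads) lies 19 mm behind it; z points along the fingers, y is the line along which they close (so a half turn about z gives the same grasp; the last joint's range is limited). The gripper opens to 85 mm and grips with 20 to 120 N. Pads are 22 mm wide; open, the fingers measure 114 mm over their backs; the gripper's body (76 mm by 85 mm) begins 54 mm behind the grasp point. The pads swing forward as they close: fully open they stand 13 mm farther back than shut.
Start: joints at [1.095, 0.521, -0.036, 1.599, 0.021, 1.021, -0.113], TCP at [0.247, -0.574, 0.231] pointing down, gripper open.
Joint ranges: [-2.91, 2.91], [-0.3, 2.13], [-1.5, 1.42], [0.17, 2.43], [-1.26, 4.41], [0.16, 1.93], [-2.52, 2.52]. Speed limits (rad/s): [1.89, 1.89, 2.39, 2.39, 3.01, 3.01, 3.01].

### API

Orientations are given as [roll, pitch, yaw] about the fixed x, y, z axes, in that order (R = Rz(yaw) Ry(pitch) Rx(roll)).
In Python, from workcell import * gives the robot as it stands. The module is installed in compiled form; this text tells all that it offers.
- The arm moves only by the tool play_rows, never from a script. Its argument "deltas" is a list of rows, each a list of 7 numbers: the shift along the tool's x, y, z in units of 500 mm (1.0 is 500 mm), then the turn, a rotation vector about the tool's x, y, z in units of 120 degrees (1.0 is 120 degrees), then the closure, from 0 (fully open) to 1 (shut). A call has 1 to 10 rows; each row is the pose to reach, as a shift and turn from the pose commanded when the call began, along the tool's axes at that moment; what a row does not reach only later rows make up. A row lasts 1/10 s, in which the tool goes at most 50 mm and 8.59 degrees, less where a joint would pass 70% of its speed; a pose out of reach is approached as far as the arm can. A call with a number of a shift or a turn outside -1 to 1 is refused whole. A call with a gripper value outside its range is refused whole. The fingers move at their own pace and stop on an object; "newtons" is the grip in N (left out, the last holds). Time passes only in rows, so rows that repeat a pose let the fingers close. It gives the time, the measured TCP pose, the force, the opening and the grip force at its end, in the units of the state.
- observe(): the state, without advancing time (a new reading comes with each control period).
- grab_frame(name): name is "side" or "top"; returns the picture (420x560x3 uint8, red, green, blue); there is no depth.
- get_calibration(name): a dict with "fovy" (degrees; the focal length in pixels is half the picture's height over the tangent of half this angle, whatever the lens; pixels are square), "cx", "cy" (the principal point, pixels), "xyz" and "rotation" of the camera in the world. Camera axes: x right, y down, z forward; pixel columns grow to the right and rows downward; lengths in m; the calibration is good to about 2 mm. A picture is of the moment at which its call begins. get_calibration takes no time and is no camera call.
- job_done(): hands the job in; it is judged then, once.
The state is a dict: "clock": time; "qpos": joint angles; "qd": joint speeds; "joint_efforts": joint torques, N m; "position": TCP position; "tool_rot": TCP orientation; "force": force on the tool from outside, world axes, zero at the start; "moment": the same for the moment, N m; "grip_width": finger opening in m; "finger_force": force on a finger pad.
Only numpy, scipy, OpenCV 4.12 (cv2) and the standard library are available. Lean on these libraries where they do the work, as an engineer would, in place of code of your own. Each camera call takes 0.05 s, during which the arm holds its last target. There are 200 camera calls.

### The job

Put the spare spice tin into the one empty pocket of the spice rack, standing upright on the pocket's floor, and let go of it. Then take the black wing handle, turn it until its plus-shaped socket meshes with the splined post in the middle of the rack, slide it down onto the spring collar and press the collar well down, most of the way to its stop. Finish while still holding the handle pressed down, ready for the retaining clip; do not let go of it, and leave the other tins and everything else on the cart where they are.

Things in the scene. Friction and masses are not known exactly. Their poses are not given: they have to be found in the camera images.
- spare_c (a point): the spare steel spice tin 38 mm in diameter with a black lid 40 mm in diameter (the top 14 mm), 74 mm tall in all, about 0.1 kg; this point is its centre, 37 mm above its underside, z along its axis. It stands upright on the cart top, away from the rack.
- tin_a_c (a point): already in one of the rack's pockets: a steel spice tin 38 mm in diameter with a black lid 40 mm in diameter (the top 14 mm), 74 mm tall in all, about 0.1 kg; this point is its centre, 37 mm above its underside, z along its axis.
- tin_b_c (a point): already in one of the rack's pockets: a steel spice tin 38 mm in diameter with a black lid 40 mm in diameter (the top 14 mm), 74 mm tall in all, about 0.1 kg; this point is its centre, 37 mm above its underside, z along its axis.
- tin_c_c (a point): already in one of the rack's pockets: a steel spice tin 38 mm in diameter with a black lid 40 mm in diameter (the top 14 mm), 74 mm tall in all, about 0.1 kg; this point is its centre, 37 mm above its underside, z along its axis.
- pocket0 (a point): centre of the floor of one of the spice rack's four tin pockets, 30 mm high: a round rim 46 mm inside, 53 mm outside, 22 mm high, 90 mm from the post's axis, on a grey disc 256 mm in diameter fixed to the cart (it does not turn). Three pockets hold a tin (which ones differs; tops 104 mm high), one is empty.
- pocket1 (a point): centre of the floor of one of the spice rack's four tin pockets, 30 mm high: a round rim 46 mm inside, 53 mm outside, 22 mm high, 90 mm from the post's axis, on a grey disc 256 mm in diameter fixed to the cart (it does not turn). Three pockets hold a tin (which ones differs; tops 104 mm high), one is empty.
- pocket2 (a point): centre of the floor of one of the spice rack's four tin pockets, 30 mm high: a round rim 46 mm inside, 53 mm outside, 22 mm high, 90 mm from the post's axis, on a grey disc 256 mm in diameter fixed to the cart (it does not turn). Three pockets hold a tin (which ones differs; tops 104 mm high), one is empty.
- pocket3 (a point): centre of the floor of one of the spice rack's four tin pockets, 30 mm high: a round rim 46 mm inside, 53 mm outside, 22 mm high, 90 mm from the post's axis, on a grey disc 256 mm in diameter fixed to the cart (it does not turn). Three pockets hold a tin (which ones differs; tops 104 mm high), one is empty.
- post_top (a point): centre of the top of the rack's steel post, at height 95 mm; z up. The post is cross-shaped in plan: two crossed bars (four splines) lying along this point's x and y axes, each 36 mm long and 10 mm wide (32 by 7 mm in the top 5 mm as a lead-in). Around its foot sits the spring collar.
- collar (a joint): a metal ring 56 mm in outer diameter around the post, its top 75 mm high at rest; the handle's hub lands on it. The value is how far it is pressed down in m: 0 at rest, 0.010 at its stop. A spring pushes it up: 3 N to start it, 9 N fully down, more than the handle's weight, so it rises again once no longer pressed.
- handle_grip (a point): the loose black handle, standing upright on its hub, about 0.15 kg, 75 mm tall. This point is on its axis 60 mm above its underside, in its wing grip: a flat wing 44 mm long (along x), 14 mm thick (along y), reaching from 39 to 75 mm above the underside. Below the wing is the wider hub.
- handle_foot (a point): centre of the handle's underside; x along the wing, z up. The hub is plus-shaped, 48 mm across, 39 mm tall, its lobes 22 mm wide and along x and y. Its underside is open: a plus-shaped socket 34 mm deep with slots 40 mm long and 13 mm wide along x and y, so it fits the post in any of four positions a quarter turn apart.
- glass_jar: glass jar with a twist cap, 72 mm in diameter, 120 mm tall; a bystander. Origin at its underside.
- mug: white mug, 76 mm in diameter, 85 mm tall; a bystander. Origin at its underside.
- salsa_bowl: small clay bowl, 90 mm in diameter, 40 mm tall; a bystander. Origin at its underside.
- turner: orange turner 280 mm long, lying flat; a bystander. Origin at its underside.
- spoon: steel spoon 200 mm long, lying flat; a bystander. Origin at its underside.
- shaker: metal salt shaker 48 mm in diameter, 90 mm tall; a bystander. Origin at its underside.
Not all that is in view belongs to the job. Leave any green or yellow look-alike of the part that bears tin_c_c alone. What is shaped like the part that bears spare_c but purple is not meant.

How it is judged:
On the way, in this order (a step that is already met when the one before it is completed fails the run):
1. the spare tin stands in the empty pocket, released ((horizontal distance between spare_c and pocket0 below 0.007 m or horizontal distance between spare_c and pocket1 below 0.007 m or horizontal distance between spare_c and pocket2 below 0.007 m or horizontal distance between spare_c and pocket3 below 0.007 m) and height (world z) of spare_c between 0.061 and 0.073 m and angle between spare_c's own z axis and vertical below 0.12 rad and contact force between the fingers and spare below 0.1 N), for 0.2 s.
2. the handle is meshed with the post: at least 10 mm of the splines are inside its socket (horizontal distance between handle_foot and post_top below 0.004 m and angle between handle_grip's own z axis and vertical below 0.1 rad and (angle between the x axis of handle_grip and the x axis of post_top, either way round below 0.2 rad or angle between the x axis of handle_grip and the y axis of post_top, either way round below 0.2 rad) and height (world z) of handle_foot below 0.085 m), for 0.1 s.
3. the robot presses the handle down on the collar, the collar down by more than 6 mm (horizontal distance between handle_foot and post_top below 0.004 m and angle between handle_grip's own z axis and vertical below 0.1 rad and (angle between the x axis of handle_grip and the x axis of post_top, either way round below 0.2 rad or angle between the x axis of handle_grip and the y axis of post_top, either way round below 0.2 rad) and value of joint collar above 0.006 m and contact force between handle and rack above 2 N and contact force between the fingers and handle above 2 N), for 0.3 s.
At the end, for the whole second after the job is handed in: The handle is held meshed on the post (4 mm, 0.1 rad tilt, 0.2 rad turn), pressing the collar down over 6 of its 10 mm with over 2 N; all four tins stand in pockets within 7 mm of centre, 6 mm of full depth, 0.12 rad of upright; the spare is released (all of step 1 and all of step 3 and (horizontal distance between tin_a_c and pocket0 below 0.007 m or horizontal distance between tin_a_c and pocket1 below 0.007 m or horizontal distance between tin_a_c and pocket2 below 0.007 m or horizontal distance between tin_a_c and pocket3 below 0.007 m) and height (world z) of tin_a_c between 0.061 and 0.073 m and angle between each of tin_a_c, tin_b_c, tin_c_c's own z axis and vertical below 0.12 rad and (horizontal distance between tin_b_c and pocket0 below 0.007 m or horizontal distance between tin_b_c and pocket1 below 0.007 m or horizontal distance between tin_b_c and pocket2 below 0.007 m or horizontal distance between tin_b_c and pocket3 below 0.007 m) and height (world z) of tin_b_c between 0.061 and 0.073 m and (horizontal distance between tin_c_c and pocket0 below 0.007 m or horizontal distance between tin_c_c and pocket1 below 0.007 m or horizontal distance between tin_c_c and pocket2 below 0.007 m or horizontal distance between tin_c_c and pocket3 below 0.007 m) and height (world z) of tin_c_c between 0.061 and 0.073 m); the arm keeps its last pose, push and grip.
It fails at once if a tin that was already in the rack moved by more than 25 mm (distance of any of tin_a_c, tin_b_c, tin_c_c from where it was at the start of the episode above 0.025 m).
It fails at once if a bystander moved by more than 40 mm (distance of any of glass_jar, mug, salsa_bowl, turner, spoon, shaker from where it was at the start of the episode above 0.04 m).
It also fails if it takes over 54 s, if anything falls off the work surface, if the arm or the gripper's body presses on something with over 40 N, if the wrist force passes 120 N, or if a joint passes its speed limit or range.

## Working session

There is one attempt and no reset: what is moved stays moved. The work goes in short steps, Python scripts to look and compute and a tool call to move; the robot and the scene stay as the last step left them, time stands still between calls to the robot, and variables do not carry over. Pictures are saved under pics/ and viewed, at most 10 in all, crops included, and the job is handed in when it is done.

Besides the shell and the picture viewer there is one more tool, called by a JSON object that holds its "fn" and its "kwargs". play_rows: Moves the arm, as the interface text tells. Its arguments: {"type":"object","properties":{"deltas":{"type":"array"},"newtons":{"type":"number"}},"required":["deltas"]}

```bash
mkdir -p pics; cat > h.py <<'E'
from workcell import *
import numpy as np, cv2
E
python3 - <<'E'
from h import *
for n in("side","top"):
    im=grab_frame(n); cv2.imwrite(f"pics/{n}0.png",im[:,:,::-1]); np.save(f"{n}0.npy",im)
    print(n,get_calibration(n))
s=observe();print(s)
E
```

```text
side {'fovy': 47.590728421014646, 'cx': 288.08660911342247, 'cy': 212.5882204703604, 'xyz': array([0.15727702, 0.85536683, 0.86651717]), 'rotation': array([-2.25335634,  0.01069307, -2.78707074])}
top {'fovy': 56.48334917217887, 'cx': 279.06379731527596, 'cy': 204.4132000136291, 'xyz': array([ 0.27987729, -0.07533244,  1.10351649]), 'rotation': array([-2.91595721e+00, -2.08922867e-03, -1.55915752e+00])}
{'clock': 0.1, 'qpos': array([ 1.09483384,  0.52197332, -0.03638427,  1.59991562,  0.02122277,
        1.02108039, -0.11280007]), 'qd': array([-0.00069001, -0.000735  ,  0.00045881, -0.00165116, -0.00014555,
       -0.00137556, -0.00033356]), 'joint_efforts': array([ 5.59825567e-03, -9.28480625e+01,  1.98515542e+00, -3.70532835e+01,
        1.81739306e-02,  5.26330783e-03,  2.73915555e-05]), 'position': array([ 0.24658429, -0.57399497,  0.23078353]), 'tool_rot': array([-3.14060339e+00,  5.85606239e-05,  4.05812016e-01]), 'force': array([ 0.17729501, -0.53691279, -1.11016018]), 'moment': array([-0.00072278, -0.01811642, -0.03759304]), 'finger_force': 0.0, 'grip_width': 0.08565070706765644}
```

View pics/side0.png

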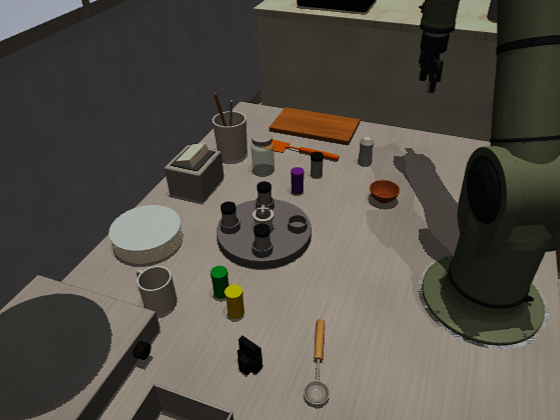

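View pics/top0.png

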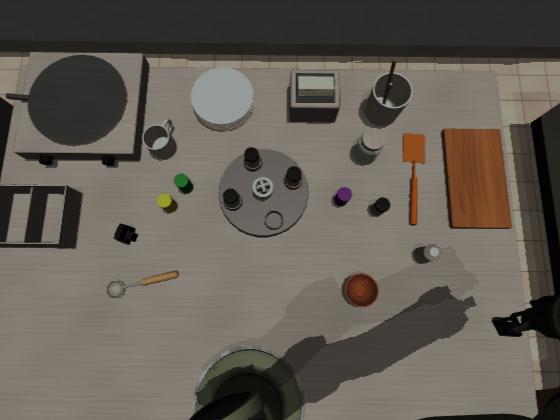

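Side: rack at (264,230), with the empty pocket at (298,223). Black-lidded steel tin at (317,165), purple tin at (297,181), green and yellow at (220,282) and (235,302), shaker at (366,150), handle at (249,355).
Top: empty pocket at (274,220), post at (263,187), handle at (125,233).

Candidates for the spare in the top view: steel with black lid (381,205), purple (344,196), shaker (432,253), green (182,183) and yellow (165,202). I choose (381,205) and check it in one close crop.

```bash
python3 - <<'E'
from h import *
t=np.load("top0.npy")[:,:,::-1];s=np.load("side0.npy")[:,:,::-1]
def c(im,x,y,w,h,W=400,H=300): return cv2.resize(np.clip(im[y:y+h,x:x+w].astype(float)*1.7,0,255).astype('u1'),(W,H),interpolation=cv2.INTER_CUBIC)
o=np.vstack([np.hstack([c(t,350,180,60,45),c(s,285,145,60,45)]),np.hstack([c(t,213,145,100,75*4//3*3//4+20,400,300*1),c(t,100,215,48,36)])])
cv2.imwrite("pics/crop.png",o)
E
```

```text
(no output)
```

View pics/crop.png

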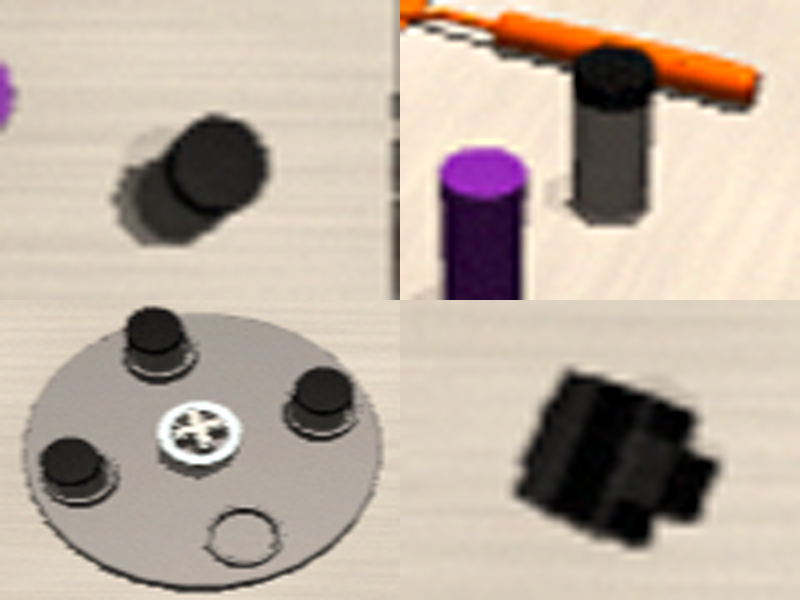

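The crop confirms the spare: black lid on a steel body, standing alone at top (382.6,204.7) and side (317,156). The empty ring is at top (274,219.4) and the post cross at (262.8,186). The handle's wing is the strip on the left of its blob, tilted about 20° from the image vertical.

```bash
cat >> h.py <<'E'
from scipy.spatial.transform import Rotation as Ro
def ray(n,u,v):
    c=get_calibration(n);f=210/np.tan(np.radians(c["fovy"])/2)
    d=Ro.from_euler("xyz",c["rotation"]).apply([(u-c["cx"])/f,(v-c["cy"])/f,1.])
    return np.array(c["xyz"]),d
def onz(n,u,v,z):
    o,d=ray(n,u,v); return o+d*(z-o[2])/d[2]
def tri(a,b):
    o1,d1=ray("top",*a);o2,d2=ray("side",*b)
    k=np.linalg.lstsq(np.c_[d1,-d2],o2-o1,rcond=None)[0]
    p,q=o1+k[0]*d1,o2+k[1]*d2
    return (p+q)/2,np.linalg.norm(p-q)
def pix(n,p):
    c=get_calibration(n);f=210/np.tan(np.radians(c["fovy"])/2)
    x=Ro.from_euler("xyz",c["rotation"]).inv().apply(np.array(p)-c["xyz"]); return x[:2]/x[2]*f+[c["cx"],c["cy"]]
def crop(im,x,y,w,h,W,H,g=1.7): return cv2.resize(np.clip(im[y:y+h,x:x+w,::-1].astype(float)*g,0,255).astype('u1'),(W,H),interpolation=cv2.INTER_CUBIC)
E
python3 - <<'E'
from h import *
np.set_printoptions(precision=4,suppress=True)
t=np.load("top0.npy");s=np.load("side0.npy")
print("spare",tri((382.6,204.7),(317,156)))
print("post rough",tri((262.8,186.2),(263,210)))
print("pocket rough",tri((274,219.4),(298,221)))
# disc: mask by saturation/gray, fit circle on plane
for n,im,(cx,cy) in(("top",t,(263,192)),("side",s,(264,232))):
    g=cv2.cvtColor(im,cv2.COLOR_RGB2LAB).astype(int)
    print(n,g[cy+25,cx-8],g[cy+90 if n=="side" else cy+80,cx])
def gray(im):return cv2.cvtColor(im,cv2.COLOR_RGB2GRAY)
print(gray(t)[196:216,374:392]); 
cv2.imwrite("pics/side_crop.png",np.hstack([crop(s,215,180,100,85,480,408),crop(s,232,330,36,48,306,408,2.5)]))
E
```

```text
spare (array([ 0.5197, -0.3566,  0.0668]), np.float64(0.0014667842151463708))
post rough (array([ 0.5637, -0.0302,  0.0861]), np.float64(0.0006635337164585431))
pocket rough (array([ 0.4788, -0.0615,  0.048 ]), np.float64(0.001952873445600929))
top [110 129 131] [128 129 134]
side [100 130 131] [147 130 136]
[[126 126 125 125 125 126 123 122 121 121 124 125 125 125 125 124 124 124]
 [127 129 128 127 126 123  97  55  56  73 105 123 124 127 127 127 127 127]
 [124 124 124 122  97  43  19  18  18  20  19  26  60 102 121 122 121 122]
 [111 113 114  91  27  20  18  20  19  19  17  18  18  56 103 122 124 126]
 [111 109  80  26  21  20  19  19  19  18  20  19  19  19  58 106 126 127]
 [110  80  21  21  20  20  20  22  18  19  17  20  19  18  43  95 125 127]
 [ 91  39  13  20  20  21  21  21  20  21  20  19  19  20  18  40  96 127]
 [ 46   8  15  22  21  21  21  21  22  20  20  21  19  20  19  42  96 127]
 [ 18   6  15  23  21  23  21  21  21  22  23  21  21  19  18  28  88 126]
 [ 16   4  16  23  23  21  21  20  22  20  20  22  19  20  18  30  86 122]
 [ 19   7  18  24  23  23  23  23  22  21  21  21  21  19  19  31  87 125]
 [ 22   9   8  19  23  25  23  22  21  21  22  22  21  21  23  63 109 127]
 [ 24  17   3  14  24  21  24  22  22  22  20  22  21  21  35  91 126 126]
 [ 25  21   9   4  14  24  24  25  23  23  21  21  20  23  64 107 125 126]
 [ 26  26  21  11   2  12  19  22  21  23  20  25  29  64 109 127 127 126]
 [ 28  27  26  25  16   4   3   4   5  14  22  47  95 125 125 125 124 125]
 [ 27  28  27  26  27  23  16  15  17  45  98 128 127 130 129 129 130 129]
 [ 26  28  27  26  27  27  26  28  58 105 130 129 130 130 129 129 129 130]
 [ 26  26  25  27  25  29  38  59 102 126 126 126 126 125 126 126 126 124]
 [ 29  29  28  28  33  58 104 126 127 126 126 127 129 128 128 128 127 128]]
```

View pics/side_crop.png

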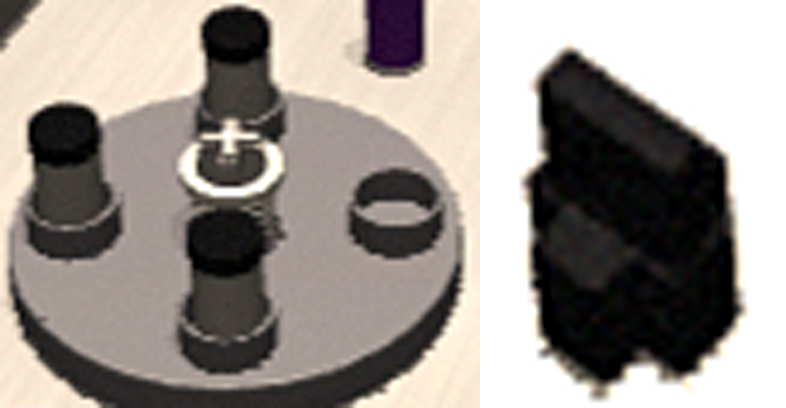

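```bash
python3 - <<'E'
from h import *
np.set_printoptions(precision=4,suppress=True,linewidth=200)
t=np.load("top0.npy");s=np.load("side0.npy")
g=cv2.cvtColor(t,cv2.COLOR_RGB2GRAY);gs=cv2.cvtColor(s,cv2.COLOR_RGB2GRAY)
print(g[222:246,112:139]);print(g[176:198,252:275]); print(gs[334:352,236:262])
print(onz("top",382.3,204.3,.074),tri((382.3,204.3),(317,154.7)))
print(tri((262.8,186.2),(262.9,208.5)),onz("top",262.8,186.2,.095))
print(tri((274,219.6),(297.5,221.7)),onz("top",274,219.6,.052))
print(tri((119.8,231.8),(249.8,343.5)))
E
```

```text
[[124 124 123 123 123 123 123 120 119 120 123 123 122 122 121 123 123 123 122 123 123 122 123 122 123 123 122]
 [124 123 123 122 124 122 123  97  68  99 116 118 119 121 122 124 122 123 121 122 122 122 123 124 124 125 124]
 [127 127 126 126 125 126 111  65  13  13  22  31  63 102 122 122 118 114 113 114 119 126 126 126 126 126 126]
 [126 126 126 126 126 125  93  24  13  17  19  12   3   4  23  60  95 109 110 111 114 118 126 126 126 126 126]
 [125 126 125 125 123 107  62  11  14  17  16  11   0   0   1   5   9  25  59  93 108 110 112 118 124 124 123]
 [124 125 124 124 112  66  11  12  15  18  15   5   4   0   1   2   6  14  13  11  51  91 108 116 126 126 126]
 [126 127 127 126  96  29  13  13  17  17  12   2   0   1   4   2  11  15   7   2   2   2  26  86 122 124 124]
 [125 126 125 126  91  14  15  18  17  15   5   0   0   1   4   0  10  12   5   2   3   1   3  57 110 126 126]
 [126 126 126 112  67  13  14  15  21  16   3   4   1   2   3   7  16  10   3   3   2   0  17  83 127 127 127]
 [126 126 126  94  27  15  17  17  18  10   1   1   3   3   5  16  24  18  10   7   2   3  31  86 121
[... 5243 characters left out ...]
   2   6  28 100]
 [141 131  83  13   0   1   1   0   2   3   1   3   1   1   2   5   8  12  15  10   6   1   5   7   9  94]
 [131  80  14   6   1   2   4   0   1   2   5   3   2   2   2   0   4   4   8   3   3   1   1   1   0  89]
 [116  40   4   7   5   4   3   3   1   3   3   4   6   1   4   3   1   4   3   3   0   1   5   4   0  90]]
[ 0.5199 -0.3538  0.074 ] (array([ 0.5193, -0.3542,  0.0731]), np.float64(0.0016913878955387978))
(array([ 0.563 , -0.0303,  0.091 ]), np.float64(0.002065093482878023)) [ 0.5608 -0.0307  0.095 ]
(array([ 0.4795, -0.0613,  0.0453]), np.float64(0.0005752477238576107)) [ 0.4785 -0.0614  0.052 ]
(array([0.4361, 0.3496, 0.068 ]), np.float64(0.002516127989889843))
```

```bash
python3 - <<'E'
from h import *
np.set_printoptions(precision=4,suppress=True,linewidth=200)
t=np.load("top0.npy");g=cv2.cvtColor(t,cv2.COLOR_RGB2GRAY)
P=lambda u,v,z:onz("top",u,v,z)
print("post",P(262.3,185,.095),tri((262.3,185),(262.9,208.3)))
a=P(268.5,183,.095)-P(256.3,186.8,.095);b=P(263.5,190.5,.095)-P(261,179.5,.095)
for d in(a,b):print(np.linalg.norm(d),np.degrees(np.arctan2(d[1],d[0])))
# collar ring bright
m=((g>140)).astype('u1');m[:, :245]=0;m[:,282:]=0;m[:170]=0;m[205:]=0
c=max(cv2.findContours(m,0,1)[0],key=cv2.contourArea);q=np.array([P(*p[0],.075) for p in c])[:,:2]
(x,y),r=cv2.minEnclosingCircle(q.astype('f4'));print("collar",x,y,r)
for(u,v) in((232,197),(252,156),(293,175)):
    w=g[v-10:v+10,u-10:u+10];m=((w<23)&(w>12)).astype('u1')
    m=cv2.morphologyEx(m,cv2.MORPH_OPEN,np.ones((3,3),'u1'))
    c=max(cv2.findContours(m,0,1)[0],key=cv2.contourArea);e=cv2.fitEllipse(c);print("lid",e,P(u-10+e[0][0],v-10+e[0][1],.104))
w=P(121,224,.075)-P(115.5,238.5,.075);print("wing",P(118.2,231.2,.075),tri((118.2,231.2),(249.3,343.2)),np.linalg.norm(w),np.degrees(np.arctan2(w[1],w[0])))
w=onz("side",242,337.7,.075)-onz("side",256.6,348.7,.075);print(onz("side",249.3,343.2,.075),np.linalg.norm(w),np.degrees(np.arctan2(w[1],w[0])))
print("others", P(344,196,.074),P(432,253,.09),P(371,140,.12),P(362,290,.04),P(165,202,.074))
E
```

```text
post [ 0.5642 -0.0293  0.095 ] (array([ 0.5642, -0.0293,  0.0927]), np.float64(0.0011882031030314715))
0.03423195568433565 -71.33420803042362
0.03134473178402111 -166.45557485854974
collar 0.5657081604003906 -0.028994053602218628 0.02724398300051689
lid ((6.737608432769775, 6.500969409942627), (8.11406135559082, 11.464027404785156), 47.88994216918945) [0.5373 0.0584 0.104 ]
lid ((9.019156455993652, 7.946108818054199), (12.169239044189453, 12.391162872314453), 101.21871185302734) [0.6483 0.0027 0.104 ]
lid ((10.301217079162598, 6.4338274002075195), (8.832661628723145, 13.056755065917969), 85.78109741210938) [ 0.6003 -0.1118  0.104 ]
wing [0.4378 0.3515 0.075 ] (array([0.4364, 0.3521, 0.0723]), np.float64(0.0036924239375384083)) 0.0404194609555986 -15.146590301164707
[0.4336 0.3537 0.075 ] 0.040015894362407135 -20.122311951508937
others [ 0.5418 -0.2508  0.074 ] [ 0.3883 -0.472   0.09  ] [ 0.686  -0.3194  0.12  ] [ 0.2932 -0.2979  0.04  ] [0.5192 0.2337 0.074 ]
```

```bash
cat >> h.py <<'E'
def go(x,y,z,yawdeg=None,s=None):
    s=s or observe();R=Ro.from_euler("xyz",s["tool_rot"])
    T=Ro.from_euler("xyz",[np.pi,0,s["tool_rot"][2] if yawdeg is None else np.radians(yawdeg)])
    d=R.inv().apply(np.array([x,y,z])-s["position"])/.5; r=(R.inv()*T).as_rotvec(degrees=True)/120
    print(np.round(np.r_[d,r],4).tolist())
E
python3 - <<'E'
from h import *
go(.5197,-.354,.125)
E
```

```text
[0.6756, -0.1884, 0.2117, -0.0005, 0.0, -0.0]
```

{"fn": "play_rows", "kwargs": {"deltas": [[0.6755,-0.189,0.2,0,0,0,0],[0.6755,-0.189,0.2,0,0,0,0],[0.6755,-0.189,0.2,0,0,0,0],[0.6755,-0.189,0.2,0,0,0,0],[0.6755,-0.189,0.2,0,0,0,0],[0.6755,-0.189,0.2,0,0,0,0],[0.6755,-0.189,0.2,0,0,0,0],[0.6755,-0.189,0.2,0,0,0,0],[0.6755,-0.189,0.2,0,0,0,0],[0.6755,-0.189,0.2,0,0,0,0]]}}

```text
clock: 1.1
position: [0.519, -0.3547, 0.1312]
tool_rot: [-3.141, 0.001, 0.405]
force: [-0.1, -0.9, 0.6]
grip_width: 0.0854
finger_force: 0.0
```

{"fn": "play_rows", "kwargs": {"deltas": [[0.001,0,0.07,0,0,0,0],[0.001,0,0.14,0,0,0,0],[0.001,0,0.2,0,0,0,0],[0.001,0,0.218,0,0,0,0],[0.001,0,0.218,0,0,0,0],[0.001,0,0.218,0,0,0,1],[0.001,0,0.218,0,0,0,1],[0.001,0,0.218,0,0,0,1],[0.001,0,0.218,0,0,0,1],[0.001,0,0.218,0,0,0,1]], "newtons": 30}}

```text
clock: 2.1
position: [0.5206, -0.3539, 0.0234]
tool_rot: [3.141, -0.001, 0.406]
force: [-2.0, 2.9, 11.2]
grip_width: 0.0377
finger_force: 28.9
```

{"fn": "play_rows", "kwargs": {"deltas": [[0,0,0,0,0,0,1],[0,0,0,0,0,0,1],[0,0,0,0,0,0,1]]}}

```text
clock: 2.4
position: [0.5205, -0.3539, 0.0234]
tool_rot: [3.141, -0.001, 0.406]
force: [-2.7, 2.0, 10.5]
grip_width: 0.0379
finger_force: 28.8
```

{"fn": "play_rows", "kwargs": {"deltas": [[0,0,-0.08,0,0,0,1],[0,0,-0.16,0,0,0,1],[0,0,-0.24,0,0,0,1],[0,0,-0.24,0,0,0,1],[0,0,-0.24,0,0,0,1]]}}

```text
clock: 2.9
position: [0.5205, -0.3541, 0.1433]
tool_rot: [3.14, -0.001, 0.406]
force: [-0.8, 0.8, -1.7]
grip_width: 0.0375
finger_force: 31.0
```

```bash
python3 - <<'E'
from h import *
s=observe();print(s["position"],s["force"],s["grip_width"])
go(.4795,-.061,.14)
E
```

```text
[ 0.52048071 -0.35408359  0.143329  ] [-0.78308712  0.83664097 -1.65205378] 0.03748800029587884
[0.1561, -0.5709, 0.0059, 0.0007, -0.0005, -0.0]
```

{"fn": "play_rows", "kwargs": {"deltas": [[0.016,-0.057,0,0,0,0,1],[0.039,-0.143,0,0,0,0,1],[0.066,-0.24,0,0,0,0,1],[0.094,-0.343,0,0,0,0,1],[0.121,-0.445,0,0,0,0,1],[0.145,-0.53,0,0,0,0,1],[0.1561,-0.571,0,0,0,0,1],[0.1561,-0.571,0,0,0,0,1],[0.1561,-0.571,0,0,0,0,1]]}}

```text
clock: 3.8
position: [0.4788, -0.0608, 0.1416]
tool_rot: [-3.141, 0.001, 0.407]
force: [0.2, -1.2, -0.4]
grip_width: 0.0376
finger_force: 31.0
```

```bash
python3 - <<'E'
from h import *
s=observe();p=s["position"];print(p,s["force"],s["grip_width"])
t=grab_frame("top");d=grab_frame("side");np.save("top1.npy",t);np.save("side1.npy",d)
for n in("top","side"):print(n,pix(n,[p[0],p[1],p[2]-.022-.0]),pix(n,[.4795,-.061,.052]))
cv2.imwrite("pics/ins.png",np.hstack([crop(t,230,170,80,80,400,400,2),crop(d,250,150,80,80,400,400,2)]))
E
```

```text
[ 0.47877757 -0.06076488  0.14159544] [ 0.19633029 -1.18945665 -0.39079125] 0.037598028271095624
top [273.48959281 214.58642963] [273.87119076 219.22999475]
side [297.61943667 199.77869738] [297.34364397 219.81328231]
```

View pics/ins.png

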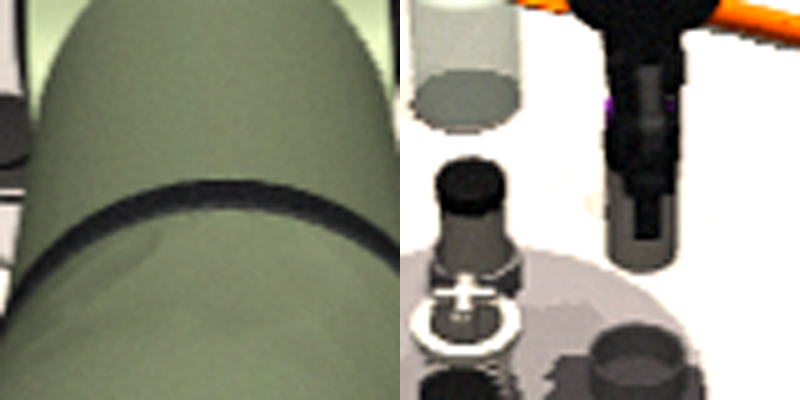

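The tin hangs upright, with its bottom centre at side (298.4,201). The ring is at (297.6,221), so I shift about 1.5 mm in +x.

{"fn": "play_rows", "kwargs": {"deltas": [[0.003,0.0015,0,0,0,0,1],[0.003,0.0015,0.04,0,0,0,1],[0.003,0.0015,0.08,0,0,0,1],[0.003,0.0015,0.12,0,0,0,1],[0.003,0.0015,0.14,0,0,0,1],[0.003,0.0015,0.155,0,0,0,1],[0.003,0.0015,0.155,0,0,0,1]]}}

```text
clock: 4.6
position: [0.4807, -0.0611, 0.0643]
tool_rot: [-3.141, 0.001, 0.405]
force: [-0.2, -0.2, -0.6]
grip_width: 0.0379
finger_force: 31.0
```

```bash
python3 - <<'E'
from h import *
s=observe();print(s["position"],s["force"],s["moment"],s["grip_width"])
go(.4806,-.061,.054)
E
```

```text
[ 0.48066234 -0.06113763  0.06430591] [-0.2206074  -0.21858421 -0.62351432] [-0.01095797 -0.05739712 -0.02176054] 0.03790714448462016
[0.0, -0.0003, 0.0206, -0.0002, 0.0004, -0.0]
```

{"fn": "play_rows", "kwargs": {"deltas": [[0,0,0.01,0,0,0,1],[0,0,0.02,0,0,0,1],[0,0,0.02,0,0,0,1],[0,0,0.02,0,0,0,0.6],[0,0,0.02,0,0,0,0.3],[0,0,0.02,0,0,0,0],[0,0,0.02,0,0,0,0],[0,0,0.02,0,0,0,0],[0,0,0.02,0,0,0,0]]}}

```text
clock: 5.5
position: [0.4809, -0.0609, 0.0548]
tool_rot: [3.142, -0.0, 0.406]
force: [-0.6, 0.3, -0.3]
grip_width: 0.0852
finger_force: 0.0
```

{"fn": "play_rows", "kwargs": {"deltas": [[0,0,-0.05,0,0,0,0],[0,0,-0.12,0,0,0,0],[0,0,-0.2,0,0,0,0],[0,0,-0.28,0,0,0,0],[0,0,-0.28,0,0,0,0],[0,0,-0.28,0,0,0,0]]}}

```text
clock: 6.1
position: [0.4811, -0.061, 0.1954]
tool_rot: [3.141, -0.002, 0.406]
force: [0.1, 0.0, -1.1]
grip_width: 0.0858
finger_force: 0.0
```

```bash
python3 - <<'E'
from h import *
s=observe();print(s["position"],s["force"],s["grip_width"],s["qpos"])
d=grab_frame("side");np.save("side2.npy",d)
print(pix("side",[.4797,-.061,.104]),pix("side",[.4797,-.061,.052]))
cv2.imwrite("pics/rel.png",crop(d,215,140,110,110,440,440,2))
go(.4365,.3515,.15,162.5)
E
```

```text
[ 0.48114161 -0.06097761  0.19543985] [ 0.12939656  0.01362162 -1.05886308] 0.08578915739964563 [ 0.08667786  0.34954283 -0.10411959  1.99520615  0.04998665  0.79749256
 -1.21123846]
[297.30232289 204.4240988 ] [297.27276358 219.79709594]
[0.2445, -0.7926, 0.089, -0.0001, 0.0, -1.1604]
```

View pics/rel.png

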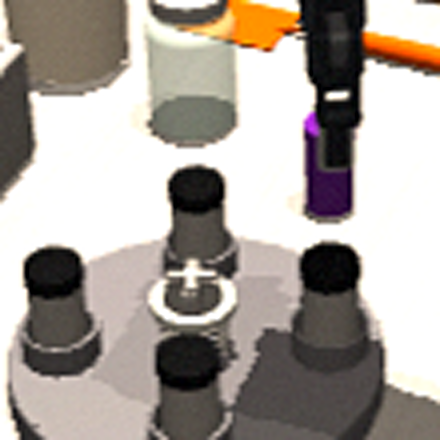

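The spare sits in the pocket: its lid is at side (297.5,205.5) against a predicted (297.3,204.4), and it is upright and released. Next is the handle.

{"fn": "play_rows", "kwargs": {"deltas": [[0.02,-0.065,0,0,0,-0.06,0],[0.04,-0.13,0,0,0,-0.12,0],[0.06,-0.2,0,0,0,-0.19,0],[0.08,-0.27,0,0,0,-0.26,0],[0.105,-0.34,0,0,0,-0.33,0],[0.13,-0.41,0,0,0,-0.4,0],[0.15,-0.48,0,0,0,-0.47,0],[0.17,-0.55,0,0,0,-0.54,0],[0.19,-0.62,0,0,0,-0.6,0],[0.2,-0.65,0,0,0,-0.66,0]]}}

```text
clock: 7.15
position: [0.4428, 0.2803, 0.1934]
tool_rot: [-3.139, -0.001, 1.797]
force: [0.4, -1.5, 0.4]
grip_width: 0.0855
finger_force: 0.0
```

```bash
python3 - <<'E'
from h import *
go(.4365,.3515,.15,162.5)
E
```

```text
[0.1415, 0.0198, 0.087, -0.0007, -0.0011, -0.4964]
```

{"fn": "play_rows", "kwargs": {"deltas": [[0.04,0.006,0,0,0,-0.07,0],[0.08,0.012,0,0,0,-0.14,0],[0.11,0.016,0.02,0,0,-0.21,0],[0.13,0.02,0.05,0,0,-0.28,0],[0.1415,0.02,0.08,0,0,-0.35,0],[0.1415,0.02,0.1,0,0,-0.42,0],[0.1415,0.02,0.1,0,0,-0.48,0],[0.1415,0.02,0.1,0,0,-0.4964,0],[0.1415,0.02,0.1,0,0,-0.4964,0]]}}

```text
clock: 8.05
position: [0.4387, 0.3482, 0.144]
tool_rot: [-3.141, -0.001, 2.826]
force: [0.2, 0.3, -0.2]
grip_width: 0.0857
finger_force: 0.0
```

```bash
python3 - <<'E'
from h import *
s=observe();print(s["position"],s["qpos"])
go(.4365,.352,.044,162.5)
E
```

```text
[0.43865419 0.34820345 0.14395897] [-0.27109272  0.62148621 -0.71760431  1.82555195  0.5133303   0.89084413
  0.02563251]
[0.0062, 0.006, 0.1999, -0.0004, -0.0007, -0.0049]
```

{"fn": "play_rows", "kwargs": {"deltas": [[0.006,0.006,0.05,0,0,-0.005,0],[0.006,0.006,0.11,0,0,-0.005,0],[0.006,0.006,0.17,0,0,-0.005,0],[0.006,0.006,0.2,0,0,-0.005,0],[0.006,0.006,0.2,0,0,-0.005,0],[0.006,0.006,0.2,0,0,-0.005,0.4],[0.006,0.006,0.2,0,0,-0.005,0.6],[0.006,0.006,0.2,0,0,-0.005,0.8],[0.006,0.006,0.2,0,0,-0.005,1],[0.006,0.006,0.2,0,0,-0.005,1]], "newtons": 60}}

```text
clock: 9.05
position: [0.4373, 0.3523, 0.0452]
tool_rot: [3.141, 0.0, 2.838]
force: [0.0, 2.3, -2.2]
grip_width: 0.013
finger_force: 62.7
```

{"fn": "play_rows", "kwargs": {"deltas": [[0,0,0,0,0,0,1],[0,0,0,0,0,0,1],[0,0,0,0,0,0,1]]}}

```text
clock: 9.35
position: [0.4373, 0.3524, 0.0451]
tool_rot: [3.141, 0.0, 2.838]
force: [0.2, -0.0, 5.8]
grip_width: 0.0133
finger_force: 62.4
```

{"fn": "play_rows", "kwargs": {"deltas": [[0,0,-0.06,0,0,0,1],[0,0,-0.14,0,0,0,1],[0,0,-0.22,0,0,0,1],[0,0,-0.26,0,0,0,1],[0,0,-0.26,0,0,0,1],[0,0,-0.26,0,0,0,1]]}}

```text
clock: 9.95
position: [0.437, 0.3518, 0.1744]
tool_rot: [-3.141, 0.0, 2.838]
force: [0.2, -0.9, -1.7]
grip_width: 0.013
finger_force: 61.4
```

```bash
python3 - <<'E'
from h import *
s=observe();print(s["position"],s["tool_rot"],s["grip_width"])
go(.5643,-.0293,.18,197)
E
```

```text
[0.4370479  0.35184283 0.17442668] [-3.14123447e+00  1.56066137e-04  2.83791780e+00] 0.012983738962408545
[-0.4708, -0.6513, -0.0108, -0.0002, 0.0, -0.2867]
```

{"fn": "play_rows", "kwargs": {"deltas": [[-0.03,-0.04,-0.01,0,0,-0.02,1],[-0.08,-0.11,-0.01,0,0,-0.05,1],[-0.14,-0.19,-0.01,0,0,-0.085,1],[-0.2,-0.275,-0.01,0,0,-0.12,1],[-0.26,-0.36,-0.01,0,0,-0.16,1],[-0.32,-0.445,-0.01,0,0,-0.2,1],[-0.38,-0.525,-0.01,0,0,-0.235,1],[-0.43,-0.595,-0.01,0,0,-0.265,1],[-0.46,-0.636,-0.01,0,0,-0.28,1],[-0.471,-0.651,-0.01,0,0,-0.287,1]]}}

```text
clock: 10.95
position: [0.5643, -0.0321, 0.1779]
tool_rot: [3.141, -0.003, -2.847]
force: [0.2, 0.6, -1.6]
grip_width: 0.0129
finger_force: 61.4
```

{"fn": "play_rows", "kwargs": {"deltas": [[0,0,0,0,0,0,1],[0,0,0,0,0,0,1]]}}

```text
clock: 11.15
position: [0.564, -0.0272, 0.1792]
tool_rot: [3.14, -0.001, -2.843]
force: [0.1, -0.9, -0.9]
grip_width: 0.0129
finger_force: 61.4
```

```bash
python3 - <<'E'
from h import *
s=observe();p=s["position"];print(p,s["tool_rot"],s["qpos"])
d=grab_frame("side");np.save("side3.npy",d)
z=p[2]-.0451
print("foot",pix("side",[p[0],p[1],z]),"wingtop",pix("side",[p[0],p[1],z+.075]),"post",pix("side",[.5643,-.0293,.095]))
cv2.imwrite("pics/hov.png",crop(d,230,150,70,90,560,600 if 0 else 600,3))
E
```

```text
[ 0.56397211 -0.02721889  0.17924493] [ 3.14047867e+00 -6.95685638e-04 -2.84294966e+00] [ 0.54634782  0.62490563 -0.87302601  1.7814621   0.5588591   1.00412441
  1.32275926]
foot [261.73607981 196.00959704] wingtop [260.34059863 171.58847178] post [262.61448586 207.51949106]
```

View pics/hov.png

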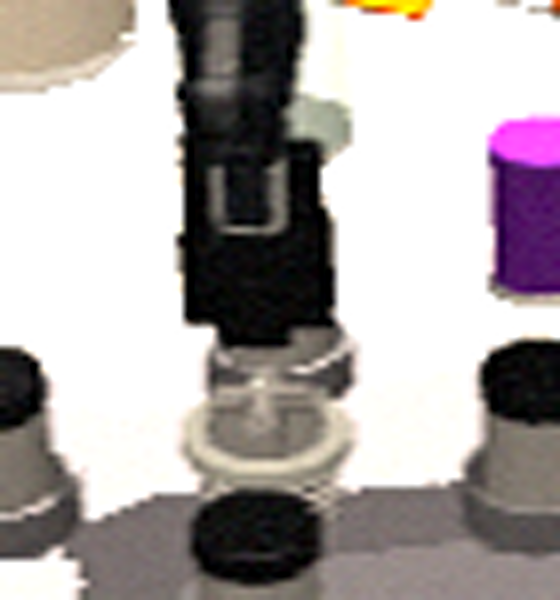

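The handle is upright above the post. Its hub centre is at side column about 261.8 (predicted 261.7), and the post cross is at 262.5 (predicted 262.6). I now refine the post's angle from the first top image.

```bash
python3 - <<'E'
from h import *
for n,f in(("top","top0.npy"),("side","side0.npy")):
    g=cv2.cvtColor(np.load(f),cv2.COLOR_RGB2GRAY).astype('f4')
    th=np.radians(np.arange(0,360,2));
    for c in((.5643,-.0293),(.5633,-.0293),(.5653,-.0293),(.5643,-.0283),(.5643,-.0303)):
        o=[]
        for r in(.009,.011,.013):
            q=np.array([pix(n,[c[0]+r*np.cos(a),c[1]+r*np.sin(a),.095]) for a in th],'f4')
            v=cv2.remap(g,q[None,:,0],q[None,:,1],cv2.INTER_LINEAR)[0]
            k=[np.sum(v*np.exp(-1j*m*th))/len(th) for m in(1,2,4)]
            o.append((round(np.degrees(np.angle((v*np.exp(4j*th)).sum()))/4,1),round(abs(k[2]),1),round(abs(k[0]),1)))
        print(n,c,o)
go(.5643,-.0293,.15,197)
E
```

```text
top (0.5643, -0.0293) [(np.float64(17.9), np.float64(19.8), np.float64(4.4)), (np.float64(18.7), np.float64(24.2), np.float64(2.8)), (np.float64(20.0), np.float64(24.5), np.float64(3.0))]
top (0.5633, -0.0293) [(np.float64(19.3), np.float64(16.6), np.float64(7.6)), (np.float64(20.2), np.float64(22.4), np.float64(5.2)), (np.float64(19.5), np.float64(22.6), np.float64(5.2))]
top (0.5653, -0.0293) [(np.float64(17.3), np.float64(20.8), np.float64(1.8)), (np.float64(17.6), np.float64(24.7), np.float64(0.7)), (np.float64(20.2), np.float64(24.6), np.float64(1.9))]
top (0.5643, -0.0283) [(np.float64(18.2), np.float64(19.3), np.float64(4.9)), (np.float64(19.4), np.float64(23.2), np.float64(2.8)), (np.float64(20.2), np.float64(23.6), np.float64(2.7))]
top (0.5643, -0.0303) [(np.float64(17.9), np.float64(18.3), np.float64(6.1)), (np.float64(18.2), np.float64(23.0), np.float64(3.9)), (np.float64(19.9), np.float64(23.5), np.float64(4.1))]Traceback (most recent call last):
  File "<stdin>", line 8, in <module>
  File "h.py", line 16, in pix
    c=get_calibration(n);f=210/np.tan(np.radians(c["fovy"])/2)
ValueError: time passes only in moves, steps and waits
```

{"fn": "play_rows", "kwargs": {"deltas": [[0,-0.0045,0.02,0,0,-0.016,1],[0,-0.0045,0.05,0,0,-0.016,1],[0,-0.0045,0.068,0,0,-0.016,1],[0,-0.0045,0.068,0,0,-0.016,1],[0,-0.0045,0.068,0,0,-0.016,1],[0,-0.0045,0.068,0,0,-0.016,1]]}}

```text
clock: 11.8
position: [0.5654, -0.0307, 0.1461]
tool_rot: [-3.142, 0.0, -2.81]
force: [-0.8, -0.2, -1.2]
grip_width: 0.013
finger_force: 61.3
```

```bash
python3 - <<'E'
from h import *
s=observe();print(s["position"],s["force"])
go(.5648,-.0293,.135,199,s)
E
```

```text
[ 0.56541817 -0.03073859  0.14611913] [-0.76197997 -0.17620029 -1.18214754]
[0.0002, 0.0031, 0.0222, -0.0, 0.0002, -0.0002]
```

{"fn": "play_rows", "kwargs": {"deltas": [[0,0.003,0,0,0,0,1],[0,0.003,0.004,0,0,0,1],[0,0.003,0.008,0,0,0,1],[0,0.003,0.012,0,0,0,1],[0,0.003,0.016,0,0,0,1],[0,0.003,0.02,0,0,0,1],[0,0.003,0.02,0,0,0,1],[0,0.003,0.02,0,0,0,1]]}}

```text
clock: 12.6
position: [0.5647, -0.0295, 0.1358]
tool_rot: [3.142, -0.0, -2.81]
force: [0.2, -0.4, -1.2]
grip_width: 0.0134
finger_force: 61.3
```

```bash
python3 - <<'E'
from h import *
s=observe();print(s["position"],s["force"],s["moment"])
E
```

```text
[ 0.56472909 -0.02947073  0.1357726 ] [ 0.18614622 -0.43988365 -1.2395371 ] [ 0.01423903 -0.01838388 -0.05992346]
```

No contact force at foot height of about 91 mm, so it is entering the lead-in. I continue down.

{"fn": "play_rows", "kwargs": {"deltas": [[0,0,0.004,0,0,0,1],[0,0,0.008,0,0,0,1],[0,0,0.012,0,0,0,1],[0,0,0.016,0,0,0,1],[0,0,0.021,0,0,0,1],[0,0,0.021,0,0,0,1],[0,0,0.021,0,0,0,1],[0,0,0.021,0,0,0,1]]}}

```text
clock: 13.4
position: [0.5646, -0.0292, 0.125]
tool_rot: [3.141, -0.0, -2.81]
force: [-0.0, 5.2, -4.2]
grip_width: 0.0129
finger_force: 60.8
```

```bash
python3 - <<'E'
from h import *
s=observe();print(s["position"],s["force"],s["moment"])
E
```

```text
[ 0.56457117 -0.02916171  0.1249939 ] [-0.01853277  5.17249374 -4.16667455] [1.41137431 0.08682706 0.05494303]
```

{"fn": "play_rows", "kwargs": {"deltas": [[0,0.002,0,0,0,0,1],[0,0.002,0,0,0,0,1],[0,0.002,0,0,0,0,1]]}}

```text
clock: 13.7
position: [0.5645, -0.0288, 0.1253]
tool_rot: [-3.141, -0.0, -2.811]
force: [1.6, 1.0, -2.5]
grip_width: 0.0129
finger_force: 61.0
```

```bash
python3 - <<'E'
from h import *
s=observe();print(s["position"],s["force"],s["moment"])
E
```

```text
[ 0.56449174 -0.02882953  0.12529157] [ 1.55540949  0.99277733 -2.46031247] [ 0.26132413 -0.17150034  0.04916251]
```

{"fn": "play_rows", "kwargs": {"deltas": [[0,0.001,0.004,0,0,0,1],[0,0.001,0.008,0,0,0,1],[0,0.001,0.012,0,0,0,1],[0,0.001,0.016,0,0,0,1],[0,0.001,0.02,0,0,0,1],[0,0.001,0.024,0,0,0,1],[0,0.001,0.027,0,0,0,1],[0,0.001,0.027,0,0,0,1],[0,0.001,0.027,0,0,0,1]]}}

```text
clock: 14.6
position: [0.5644, -0.0281, 0.1119]
tool_rot: [-3.141, 0.0, -2.81]
force: [-1.0, -1.2, 6.3]
grip_width: 0.0131
finger_force: 62.5
```

```bash
python3 - <<'E'
from h import *
s=observe();print(s["position"],s["force"],s["moment"],s["grip_width"])
E
```

```text
[ 0.56436881 -0.02813063  0.11190268] [-1.00956833 -1.18464662  6.31147376] [-0.35026416  0.05955961 -0.00992177] 0.013083450135682302
```

{"fn": "play_rows", "kwargs": {"deltas": [[0,0,0.001,0,0,0,1],[0,0,0.001,0,0,0,1],[0,0,0.001,0,0,0,1],[0,0,0.001,0,0,0,1],[0,0,0.001,0,0,0,1]]}}

```text
clock: 15.1
position: [0.5644, -0.0281, 0.1114]
tool_rot: [-3.141, 0.0, -2.81]
force: [-0.7, -0.8, 6.7]
grip_width: 0.0129
finger_force: 62.5
```

```bash
python3 - <<'E'
from h import *
d=grab_frame("side");s=observe();print(s["position"],s["force"],s["moment"],s["grip_width"])
cv2.imwrite("pics/fin.png",crop(d,215,150,110,110,550,550,2.5))
E
```

```text
[ 0.56438884 -0.02816324  0.11145402] [-0.09065572 -0.31612662  5.97751347] [-0.24944015  0.12147982 -0.02607686] 0.012784786991612763
```

View pics/fin.png

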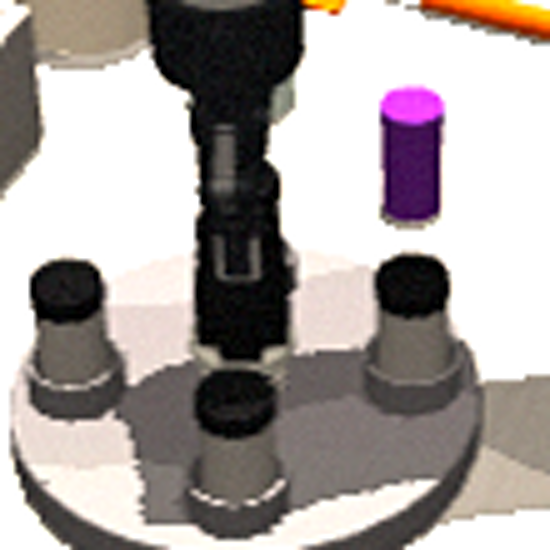

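The hub sits on the collar at about (240,355) in the crop, and the visible tins, including the spare at (412,330), stand upright in their pockets. The upward force of about 8 N puts the collar roughly 8 mm down. I'm handing in.

```bash
python3 -c "
from workcell import *
print(job_done())"
```

```text
the job is handed in; nothing more can be done
None
```

I handed the job in at about 15 s: the spare tin is released and upright in the empty pocket, and the handle is meshed on the post and still held, pressing the collar about 8 mm down by my force and height readings; the judge returned no verdict.

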